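# Walk the swage block round to the bench fence

## Task

The heavy steel swage block stands askew on the jeweller's bench. Walk it round by pushing at its corners until one of its long sides squarely faces the steel fence, without letting it touch the fence before it is square; then push it on until that long side lies flat against the fence, with neither end sticking out past the fence's ends, and leave it there. Only push it from outside with the fingers: never pinch, straddle, lift or tip it, and leave the other things on the bench where they are.

Things in the scene. Friction and masses are not known exactly. Their poses are not given: they have to be found in the camera images.
- block: loose steel swage block, 0.7 to 1 kg, 44 mm (its x) by 100 mm (its y), 28 mm high; five ridges 8 mm high run across its top, its sides are flat up to 20 mm. Origin under its centre. Either long side (normal to its x) may go to the fence. It stays where it is left; pushing takes roughly 3 to 12 N, and pushed near one end of a long side it turns roughly about its other end
- fence: fixed dark steel angle, 200 mm long (its y), upright 6 mm thick, 32 mm high, foot flange 40 mm deep behind. Origin at bench height in the middle of the upright face the block is to lie against; its x axis points into the fence, away from the block and roughly from the robot. A block lying home has its centre 22 mm on the -x side
- hammer: jeweller's hammer with a wooden handle, 200 mm long, under 50 mm high, lying on the bench beside the fence (bystander; origin at its middle, on the bench)
- dish: small white ceramic bowl, 70 mm across, 28 mm high (bystander; origin under its centre)
- jar: small amber glass jar with a dark lid, 44 mm across, 50 mm high (bystander; origin under its centre)
- cone: dark wooden ring cone standing behind the fence, foot 48 mm across, 60 mm high (bystander; origin under its centre)
- dapcube: brass doming cube, 34 mm, behind the fence (bystander; origin under its centre)
- file: hand file with a light wooden handle, 190 mm long, 16 mm thick (bystander; origin under the joint of blade and handle)
- blank: plain brass ring blank, 28 mm across, 8 mm high, lying flat (bystander; origin under its centre)
Mind the look-alikes: they are no part of the job. Of the things that look like the fence, the middle-sized one is meant. What is shaped like the block but blue or yellow is not meant.

How it is judged:
By the outcome, as a careful person would: the job done as asked, in the order asked, and still so for the second after the job is handed in, with the robot touching nothing.
It also fails if it takes over 67 s, if anything falls off the work surface, if the arm or the gripper's body presses on something with over 40 N, if the wrist force passes 120 N, or if a joint passes its speed limit or range.

## Robot

A 6-joint arm with a two-finger parallel gripper is mounted at the origin on the work surface. World frame = base frame: x ahead of the robot, y to its left, z up, the work surface at z = 0. Lengths are in m, angles in rad, forces in N, time in s.
With the tool pointing down it reaches from about 0.35 to 0.775 m from the base axis. Payload 5.5 kg.
Tool frame: the origin (TCP) lies midway between the tips of the shut fingers; the grasp point (between the pads) lies 19 mm behind it; z points along the fingers, y is the direction in which the jaws open and shut (so a half turn about z gives the same grasp; the last joint's range is limited). The gripper opens to 85 mm and grips with 20 to 120 N. Pads are 22 mm wide; open, the fingers measure 114 mm over their backs; the gripper's body (76 mm by 85 mm) begins 54 mm behind the grasp point. The pads swing forward as they close: fully open they stand 13 mm farther back than shut.
Start: joints at [-1.324, 0.313, 0.046, 1.304, 0, 1.431], TCP at [0.217, -0.533, 0.231] pointing down, gripper open.
Joint ranges: [-2.76, 2.76], [-0.86, 1.69], [-1.03, 1.26], [-2.2, 2.34], [-1.47, 1.5], [-3.14, 3.14]. Speed limits (rad/s): [2.57, 2.57, 3.14, 3.14, 3.14, 3.14].

## Interface

Orientations are given as a unit quaternion [w, x, y, z].
In Python, from workcell import env gives the robot as it stands.
- The arm moves only by the shell command python3 -m pendant 'ROWS' [FORCE]. ROWS is JSON, a list of rows, each a list of 3 entries, a list of its own where there are three numbers: the shift along the tool's x, y, z each as a share of 20 mm, from -1 to 1, then the turn about the tool's z as a share of 6 degrees, from -1 to 1, then the closure, from -1 (fully open) to 1 (shut). In form: [[[tx, ty, tz], turn, claw], ...]. A call has 1 to 12 rows; each row shifts and turns the commanded pose from where the row before left it, along the tool's axes as they then stand; what a row does not reach is not made up. A row lasts 1/8 s, in which the tool goes at most 62.5 mm and 10.7 degrees, less where a joint would pass 70% of its speed; a pose out of reach is approached as far as the arm can. A call with a number of a shift or a turn outside -1 to 1 is refused whole. A call with a gripper value outside its range is refused whole. The fingers move at their own pace and stop on an object; FORCE is the grip in N (left out, the last holds). Time passes only in rows, so rows that do not move let the fingers close. It gives the time, the measured TCP pose, the force and the opening at its end, in the units of the state.
- env.get_state(): the state, without advancing time (a new reading comes with each control period).
- env.read_camera(name): name is "side" or "top" or "wrist"; returns a dict with "color" (384x512x3 uint8, blue, green, red), "mtx" (3x3 intrinsics, pixels), "view" (4x4, takes a point from world to camera coordinates). Camera axes: x right, y down, z forward; pixel columns grow to the right and rows downward; lengths in m; the calibration is good to about 2 mm. A picture is of the moment at which its call begins. There is no depth.
- env.hand_in(): hands the job in, once; it reports no verdict.
Trained networks look in the newest picture that a camera, given by its name, has taken for a name from the list of things; names that differ only in an ending like _2 or _b are one class to them, and where a whole thing is asked for, a point or a joint stands for the part that bears it (a point fixed in the world has none). Each returns a list of dicts, best first, with "p" (0 to 1); they miss things now and then, are a little off and sometimes report something else, mostly with a low value. They report only what shows in the picture. A call takes as long as a camera call. They do not tell look-alikes from the thing itself.
- env.boxes_of(camera, thing): "location" ([column, row] in pixels, amid what is visible of it).
- env.cut_out(camera, thing): "region" (384x512 bool, what is visible of it) and "location" ([column, row] in pixels, amid what is visible of it).
The state is a dict: "clock": time; "joint_pos": joint angles; "qvel": joint speeds; "tau": joint torques, N m; "tcp_pos": TCP position; "orientation": TCP orientation; "wrist_force": force on the tool from outside, world axes, zero at the start; "ft_torque": the same for the moment, N m; "finger_gap": finger opening in m.
Only numpy, scipy, OpenCV 4.12 (cv2) and the standard library are available. Lean on these libraries where they do the work, as an engineer would, in place of code of your own. Each camera call takes 0.05 s, during which the arm holds its last target.

## Working session

There is one attempt and no reset: what is moved stays moved. The work goes in short steps, Python scripts to look and compute and a shell command to move; the robot and the scene stay as the last step left them, time stands still between calls to the robot, and variables do not carry over. Pictures are saved under pics/ and viewed, and the job is handed in when it is done.

```bash
ls; mkdir -p pics
python3 - <<'E'
from workcell import env
import cv2
for c in ("top","side"):
    r=env.read_camera(c); cv2.imwrite(f"pics/{c}0.png",r["color"]); print(c,r["mtx"].round(1).tolist(),r["view"].round(4).tolist())
    for t in ("block","fence","hammer","dish","jar","cone","dapcube","file","blank"):
        print(t,[(round(float(d["p"]),2),[round(float(v)) for v in d["location"]]) for d in env.boxes_of(c,t)][:5])
s=env.get_state(); print(s["clock"],s["tcp_pos"],s["orientation"],s["wrist_force"],s["finger_gap"])
E
```

```text
pics
top [[440.6, 0.0, 259.2], [0.0, 440.6, 190.6], [0.0, 0.0, 1.0]] [[-0.0139, -0.9998, -0.015, 0.1222], [-0.9885, 0.016, -0.1506, 0.5198], [0.1508, 0.0127, -0.9885, 1.097], [0.0, 0.0, 0.0, 1.0]]
block [(0.79, [246, 232]), (0.68, [310, 178]), (0.29, [319, 128])]
fence [(0.86, [389, 280]), (0.79, [250, 85]), (0.69, [321, 128]), (0.43, [244, 143])]
hammer [(0.58, [394, 156])]
dish [(0.97, [240, 182])]
jar [(0.65, [247, 143])]
cone [(0.59, [301, 101]), (0.27, [121, 227])]
dapcube [(0.62, [346, 106])]
file [(0.71, [118, 226])]
blank []
side [[491.8, 0.0, 250.5], [0.0, 491.8, 195.1], [0.0, 0.0, 1.0]] [[-0.7748, -0.6322, -0.0037, 0.4733], [-0.3554, 0.4403, -0.8245, 0.1861], [0.5229, -0.6375, -0.5658, 1.4032], [0.0, 0.0, 0.0, 1.0]]
block [(0.87, [295, 207]), (0.75, [265, 186]), (0.68, [266, 224])]
fence [(0.87, [240, 172]), (0.74, [179, 181]), (0.55, [357, 207])]
hammer [(0.62, [285, 153])]
dish [(0.8, [233, 210])]
jar [(0.47, [208, 198]), (0.42, [217, 164])]
cone [(0.6, [215, 164])]
dapcube [(0.49, [237, 155])]
file [(0.65, [187, 288])]
blank []
1.0 [ 0.21688879 -0.53255907  0.23133229] [ 5.35659166e-05  9.81356249e-01  1.92197582e-01 -3.09695435e-06] [-0.97755966 -0.68488963  0.08841632] 0.0854189447345116
```

View pics/top0.png

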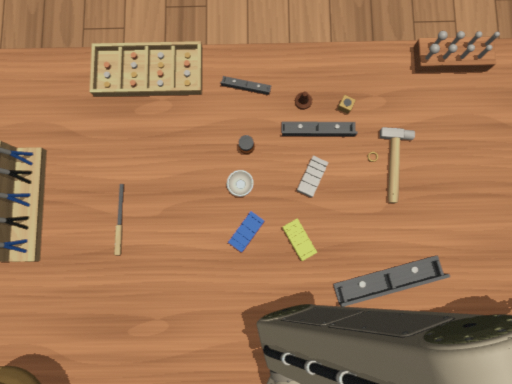

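View pics/side0.png

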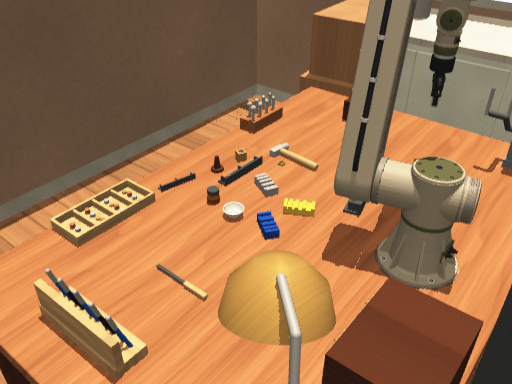

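Run:
```python
import cv2
a=cv2.imread("pics/top0.png")[60:300,190:450]; cv2.imwrite("pics/crop0.png",cv2.resize(a,None,fx=2.5,fy=2.5,interpolation=cv2.INTER_CUBIC))
```

```text
(no output)
```

View pics/crop0.png

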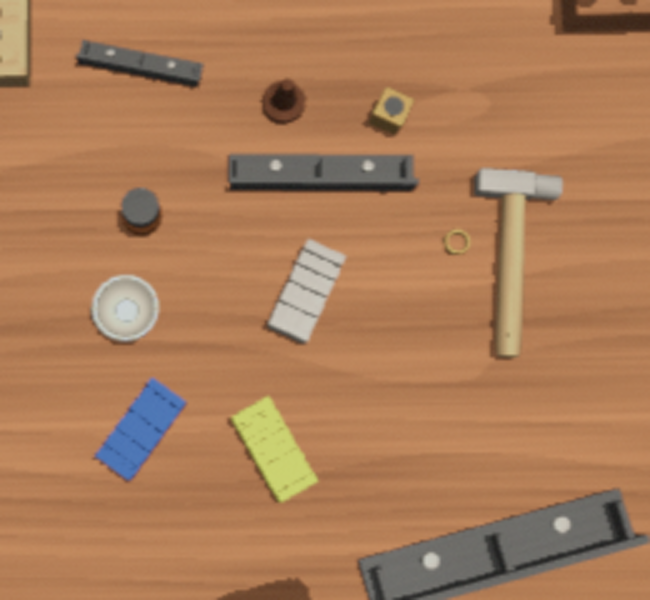

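The top picture shows three fence look-alikes: small at (245,85), medium at (319,129) and large at (391,280). The medium one is about 74 px long, or 200 mm, so it fits. There are three block shapes: steel grey at (312,177), blue at (246,232) and yellow at (299,240). The grey steel one is meant, and the enlarged crop confirms it. Next I'll measure the poses by silhouette fitting.

```bash
cat > h.py <<'E'
from workcell import env
import cv2, numpy as np
from scipy.optimize import minimize
def proj(r,P):
    P=np.atleast_2d(P); c=P@r["view"][:3,:3].T+r["view"][:3,3]; q=c@r["mtx"].T
    return q[:,:2]/q[:,2:]
def ray(r,uv,z):
    R=r["view"][:3,:3];t=r["view"][:3,3];o=-R.T@t
    d=R.T@np.linalg.solve(r["mtx"],[uv[0],uv[1],1]); return o+d*(z-o[2])/d[2]
def box(x0,x1,y0,y1,z0,z1): return np.array([[x,y,z] for x in(x0,x1) for y in(y0,y1) for z in(z0,z1)],float)
PARTS={"block":[box(-.022,.022,-.05,.05,0,.027)],
 "fence":[box(0,.006,-.1,.1,0,.032),box(0,.046,-.1,.1,0,.006)]}
S=4
def render(r,name,p):
    m=np.zeros((384*S,512*S),np.uint8); c,s=np.cos(p[2]),np.sin(p[2])
    for b in PARTS[name]:
        w=b.copy(); w[:,0]=p[0]+c*b[:,0]-s*b[:,1]; w[:,1]=p[1]+s*b[:,0]+c*b[:,1]
        h=cv2.convexHull(((proj(r,w)+.5)*S).astype(np.float32))
        cv2.fillConvexPoly(m,np.round(h*16).astype(np.int32),1,shift=4)
    return cv2.resize(m.astype(np.float32),(512,384),interpolation=cv2.INTER_AREA)
def fit(views,name,p0):
    def cost(p):
        e=0
        for r,m in views:
            a=render(r,name,p); e+=1-np.minimum(a,m).sum()/np.maximum(a,m).sum()
        return e
    best=None
    for da in (-.15,0,.15):
        q=np.array(p0,float);q[2]+=da
        sx=np.array([q,q+[.01,0,0],q+[0,.01,0],q+[0,0,.1]])
        o=minimize(cost,q,method="Nelder-Mead",options=dict(initial_simplex=sx,xatol=1e-4,fatol=1e-5))
        if best is None or o.fun<best.fun:best=o
    return best.x,best.fun
def view(cam,name,guess,tol=25):
    r=env.read_camera(cam); g=proj(r,[guess[0],guess[1],.014])[0]
    for d in sorted(env.cut_out(cam,name),key=lambda d:np.hypot(*(d["location"]-g))):
        if np.hypot(*(d["location"]-g))<tol: return r,d["region"].astype(np.float32)
    return None
def infence(F,p):
    c,s=np.cos(F[2]),np.sin(F[2]);d=np.array(p[:2])-F[:2]
    return np.array([c*d[0]+s*d[1],-s*d[0]+c*d[1]])
E
python3 - <<'E'
from h import *
r=env.read_camera("top")
gb=ray(r,(312,177),.014); gf=ray(r,(319,131),.016); print(gb,gf)
for n,g,a in(("block",gb,-.45),("fence",gf,0.)):
    vs=[]
    for c in("top","side"):
        v=view(c,n,g)
        if v is None: print(n,c,"none");continue
        vs.append(v); print(n,c,fit([v],n,[g[0],g[1],a]), v[1].sum())
        np.save(f"{n}_{c}.npy",v[1])
    print(n,"both",fit(vs,n,[g[0],g[1],a]))
for n,uv,z in(("dish",(240,183),.02),("jar",(246,145),.03),("blank",(372,157),.004),("hammerend",(393,202),.01),("hamhead",(382,133),.02)): print(n,ray(r,uv,z))
E
```

```text
[ 0.55971546 -0.02571805  0.014     ] [ 0.68459495 -0.04827858  0.016     ]
block top (array([ 0.56198997, -0.02606182,  1.09860223]), np.float64(0.04689466953277588)) 682.0
block side (array([ 0.5654    , -0.02497543, -2.03147761]), np.float64(0.06805580854415894)) 353.0
block both (array([ 0.56315945, -0.02606754, -2.02585356]), np.float64(0.15256386995315552))
fence top (array([ 6.72936783e-01, -4.86121753e-02, -6.32909114e-04]), np.float64(0.19131994247436523)) 1042.0
fence side (array([ 0.67982175, -0.04885801, -0.01110723]), np.float64(0.16978108882904053)) 398.0
fence both (array([ 0.67584388, -0.04753623, -0.03933411]), np.float64(0.4009055495262146))
dish [0.54570562 0.16492054 0.02      ]
jar [0.64577813 0.1477089  0.03      ]
blank [ 0.61341982 -0.18936673  0.004     ]
hammerend [ 0.49015706 -0.23651741  0.01      ]
hamhead [ 0.67484876 -0.21539821  0.02      ]
```

Run:
```python
from h import *
out=[]
for c,(x,y) in(("top",(270,110)),("side",(205,140))):
    im=cv2.imread(f"pics/{c}0.png"); m=np.load(f"fence_{c}.npy"); r=env.read_camera(c)
    big=cv2.resize(im[y:y+46,x:x+100],None,fx=8,fy=6*8/6,interpolation=cv2.INTER_CUBIC)[:368]
    mm=cv2.resize(m[y:y+46,x:x+100],None,fx=8,fy=8,interpolation=cv2.INTER_NEAREST).astype(np.uint8)
    cs,_=cv2.findContours(mm,cv2.RETR_EXTERNAL,cv2.CHAIN_APPROX_NONE); o=big.copy(); cv2.drawContours(o,cs,-1,(0,0,255),1)
    F=[.675,-.0486,0]
    for z,col in((0,(0,255,0)),(.032,(255,255,0))):
        P=[[F[0],F[1]+.1,z],[F[0],F[1]-.1,z]]
        q=((proj(r,P)+.5-[x,y])*8).astype(int); cv2.line(o,tuple(map(int,q[0])),tuple(map(int,q[1])),col,1)
    cv2.imwrite(f"pics/fence_{c}.png",o)
```

```text
(no output)
```

View pics/fence_top.png

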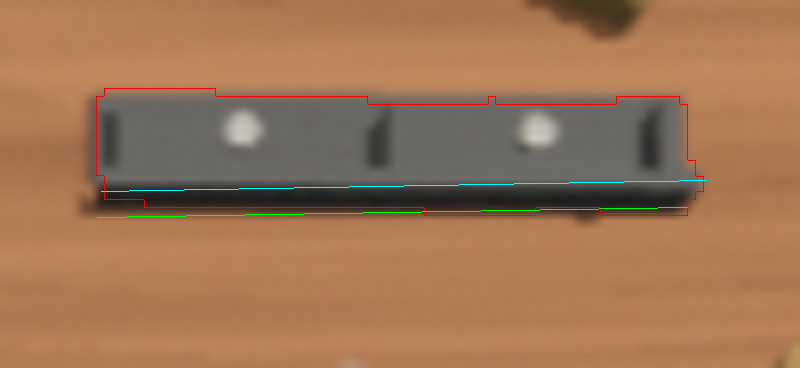

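View pics/fence_side.png

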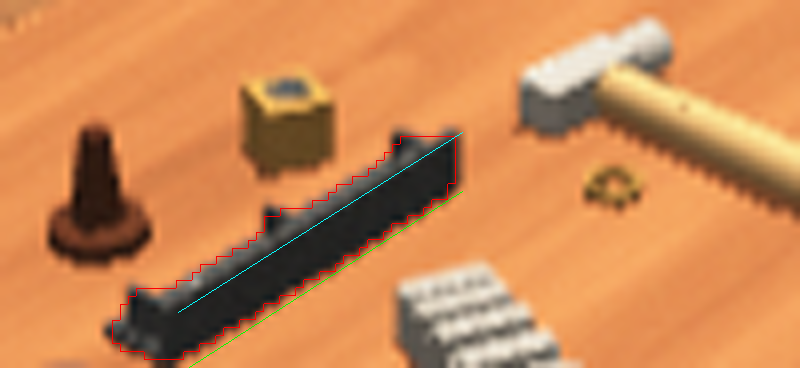

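```bash
cat > fe.py <<'E'
from h import *
def edge(im,r,cols,row_lo_fn,z,n=9):
    pts=[]
    g=cv2.cvtColor(im,cv2.COLOR_BGR2GRAY).astype(float)
    for u in cols:
        v0=row_lo_fn(u); rows=np.arange(int(v0-n),int(v0+n)); col=g[rows,u]; k=np.argmin(col)
        hi=col[k:].max(); lo=col[k]; h=(hi+lo)/2
        j=k+np.argmax(col[k:]>h); v=rows[j-1]+(h-col[j-1])/(col[j]-col[j-1])
        pts.append(ray(r,(u,v),z)[:2])
    p=np.array(pts); 
    a=np.polyfit(p[:,1],p[:,0],1); e=p[:,0]-np.polyval(a,p[:,1]); ok=abs(e)<2*e.std(); a=np.polyfit(p[ok,1],p[ok,0],1)
    return a,(p[ok,0]-np.polyval(a,p[ok,1])).std(),p
E
python3 - <<'E'
from fe import *
for c,cols in(("top",range(286,352)),("side",range(232,260))):
    im=cv2.imread(f"pics/{c}0.png"); r=env.read_camera(c)
    def f(u):
        # bottom line guess at x=.676
        q=proj(r,[[.676,.045,0],[.676,-.145,0]]); return q[0,1]+(u-q[0,0])*(q[1,1]-q[0,1])/(q[1,0]-q[0,0])-1
    a,s,p=edge(im,r,cols,f,0.)
    print(c,"x at y=-.049:",np.polyval(a,-.049),"yaw",-np.arctan(a[0]),s)
r=env.read_camera("top")
for u,v in((270+98/8-.5,110+184/8-.5),(270+697/8-.5,110+184/8-.5)): print(ray(r,(u,v),.032))
r=env.read_camera("side")
for u,v,z in((205+460/8-.5,140+192/8-.5,0),(205+458/8-.5,140+135/8-.5,.032),(205+183/8-.5,140+357/8-.5,0)): print(ray(r,(u,v),z))
E
```

```text
top x at y=-.049: 0.6743098464963184 yaw -0.019935539071772614 0.00011055551418166468
side x at y=-.049: 0.6785354421876282 yaw -0.0211206032360549 0.0010458404097510802
[0.6776315  0.05247813 0.032     ]
[ 0.67402409 -0.14535781  0.032     ]
[ 0.67543346 -0.14753003  0.        ]
[ 0.67516206 -0.14518327  0.032     ]
[0.68297186 0.04066935 0.        ]
```

Fence frame F ≈ (0.676, -0.047, yaw -1.1°). The block is at (-0.114, +0.019) in that frame, turned 64° clockwise-needed. Plan:
1. Push end A from its left side, taking θ from 64° to about 30°.
2. Push end B from the robot side until θ is 0.
3. Push it on to the fence.

First I travel high with the fingers shut.

```bash
python3 -m pendant '[[[1,-0.59,0],0,1],[[1,-0.59,0],0,1],[[1,-0.59,0],0,1],[[1,-0.59,0],0,1],[[1,-0.59,0],0,1],[[1,-0.59,0],0,1],[[1,-0.59,0],0,1],[[1,-0.59,0],0,1],[[1,-0.59,0],0,1],[[1,-0.59,0],0,1],[[1,-0.59,0],0,1],[[1,-0.59,0],0,1]]' 100
python3 -m pendant '[[[1,-0.59,0],0,1],[[1,-0.59,0],0,1],[[1,-0.59,0],0,1],[[1,-0.59,0],0,1],[[1,-0.59,0],0,1],[[1,-0.59,0],0,1],[[1,-0.59,0],0,1],[[1,-0.59,0],0,1],[[1,-0.59,0],0,1],[[1,-0.59,0],0,1],[[1,-0.59,0],0,1],[[1,-0.59,0],0,1]]'
python3 -m pendant '[[[1,-0.59,0],0,1],[[1,-0.59,0],0,1],[[1,-0.59,0],0,1],[[1,-0.59,0],0,1],[[1,-0.59,0],0,1],[[0,0,0],-1,1],[[0,0,0],-1,1],[[0,0,0],-1,1],[[0,0,0],-1,1],[[0,0,0],-1,1],[[0,0,0],-1,1],[[0,0,0],-1,1]]'
python3 -m pendant '[[[0,0,0],-1,1],[[0,0,0],-1,1],[[0,0,0],-1,1],[[0,0,0],-1,1],[[0,0,0],-1,1],[[0,0,0],-1,1],[[0,0,0],-1,1],[[0,0,0],-1,1],[[0,0,0],-1,1],[[0,0,0],-1,1],[[0,0,0],-1,1],[[0,0,0],-1,1]]'
python3 -m pendant '[[[0,0,0],-1,1],[[0,0,0],-1,1],[[0,0,0],-0.8,1]]'
```

```text
clock: 3.25
tcp_pos: [0.3866, -0.3091, 0.2315]
orientation: [0.0, 0.981, 0.193, 0.0]
wrist_force: [1.1, 0.8, -0.4]
finger_gap: 0.0001
clock: 4.75
tcp_pos: [0.5548, -0.0873, 0.2315]
orientation: [0.0, 0.981, 0.193, 0.0]
wrist_force: [-0.4, 0.5, 0.5]
finger_gap: -0.0002
clock: 6.25
tcp_pos: [0.6253, 0.0039, 0.2312]
orientation: [-0.0, 0.846, 0.533, -0.0]
wrist_force: [-0.7, -0.2, -0.2]
finger_gap: -0.0
clock: 7.75
tcp_pos: [0.6253, 0.0039, 0.2312]
orientation: [0.0, 0.372, 0.928, -0.0]
wrist_force: [-0.7, -0.2, 0.1]
finger_gap: 0.0001
clock: 8.12
tcp_pos: [0.6253, 0.0039, 0.2312]
orientation: [-0.0, 0.232, 0.973, -0.0]
wrist_force: [0.2, 0.5, -0.3]
finger_gap: -0.0002
```

```bash
python3 -m pendant '[[[0,0,1],0,1],[[0,0,1],0,1],[[0,0,1],0,1],[[0,0,1],0,1],[[0,0,1],0,1],[[0,0,1],0,1],[[0,0,1],0,1],[[0,0,1],0,1],[[0,0,1],0,1],[[0,0,0],0,1]]'
cat > look.py <<'E'
import sys
from h import *
F=np.array([.676,-.047,-.019])
def look(tag,g,a,cams=("top","side"),show=True):
    vs=[];tiles=[]
    for c in cams:
        v=view(c,"block",g)
        r=v[0] if v else env.read_camera(c)
        if v: 
            vs.append(v); p,e=fit([v],"block",[g[0],g[1],a]); print(c,"px",int(v[1].sum()),"world",p.round(4),"fence xy",infence(F,p).round(4),"theta",round(np.degrees((p[2]-F[2]+np.pi/2)%np.pi-np.pi/2),1),"err",round(e,3))
        else: print(c,"none")
        x,y=proj(r,[g[0]+.03,g[1],.01])[0].astype(int); x=min(max(x,50),462);y=min(max(y,40),344)
        im=cv2.resize(r["color"][y-40:y+40,x-50:x+50],None,fx=5,fy=5,interpolation=cv2.INTER_CUBIC); 
        print(c,"crop origin",x-50,y-40); tiles.append(cv2.resize(im,(400,320)))
    cv2.imwrite(f"pics/{tag}.png",np.hstack(tiles))
look(sys.argv[1],[float(sys.argv[2]),float(sys.argv[3]),.0],np.radians(float(sys.argv[4])))
E
python3 look.py l1 .5625 -.026 63
```

```text
clock: 9.38
tcp_pos: [0.6237, 0.0039, 0.0495]
orientation: [-0.002, 0.234, 0.972, -0.0]
wrist_force: [-0.9, -0.2, -0.7]
finger_gap: 0.0
top none
top crop origin 261 125
side px 335 world [ 0.5643 -0.0251  1.1324] fence xy [-0.1121  0.0198] theta 66.0 err 0.094
side crop origin 209 142
```

View pics/l1.png

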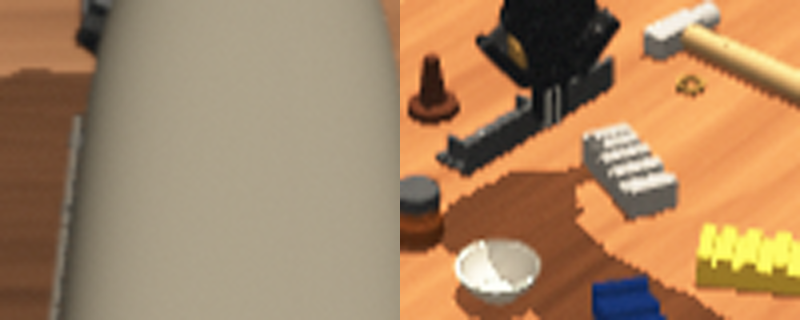

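```bash
python3 -m pendant '[[[0,0,1],0,1],[[0,0,0.95],0,1],[[0,-0.4,0],0,1],[[0,-0.4,0],0,1],[[0,-0.25,0],0.5,1],[[0,-0.25,0],0.5,1],[[0,-0.25,0],0.5,1],[[0,-0.25,0],0.5,1]]'
python3 look.py l2 .5625 -.026 50
```

```text
clock: 10.62
tcp_pos: [0.6092, -0.0289, 0.0143]
orientation: [0.002, 0.335, 0.942, 0.001]
wrist_force: [3.1, 0.3, -0.5]
finger_gap: -0.0001
top none
top crop origin 261 125
side px 324 world [ 0.5581 -0.03    0.8726] fence xy [-0.1182  0.0148] theta 51.1 err 0.067
side crop origin 209 142
```

View pics/l2.png

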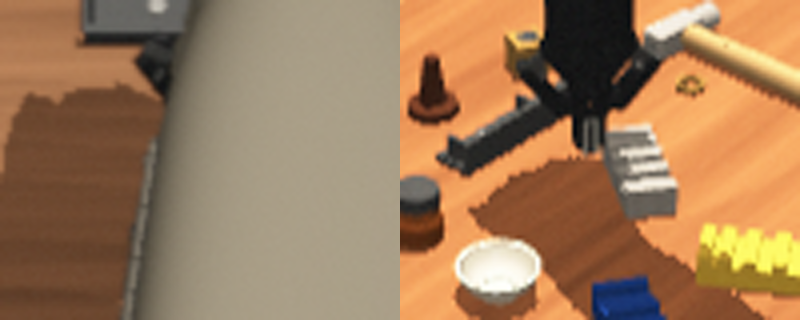

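The side view shows the fingertips on the block's far-left end, and the block is turning (θ ≈ 51°). I'll carry on.

```bash
python3 -m pendant '[[[0,-0.25,0.1],0.5,1],[[0,-0.25,0],0.5,1],[[0,-0.25,0],0.5,1],[[0,-0.25,0],0.5,1],[[0,-0.25,0],0.5,1],[[0,-0.25,0],0.5,1],[[0,-0.25,0],0.5,1]]'
python3 look.py l3 .55 -.04 30
```

```text
clock: 11.75
tcp_pos: [0.583, -0.0518, 0.0111]
orientation: [0.002, 0.501, 0.866, 0.001]
wrist_force: [3.0, -0.1, 0.4]
finger_gap: 0.0
top px 155 world [ 0.5385 -0.014   0.9291] fence xy [-0.1381  0.0304] theta 54.3 err 0.769
top crop origin 266 129
side px 360 world [ 0.5335 -0.0357  0.448 ] fence xy [-0.1426  0.0086] theta 26.8 err 0.099
side crop origin 214 142
```

View pics/l3.png

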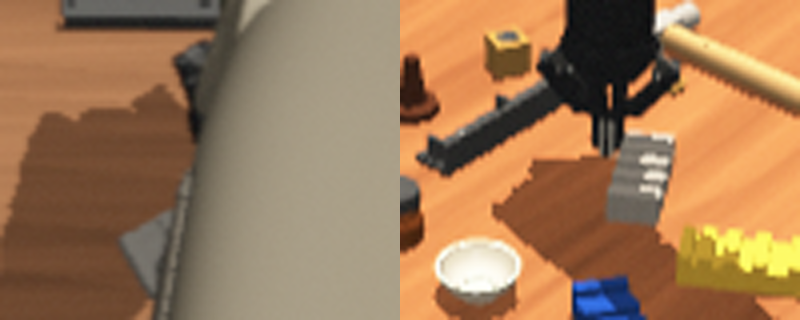

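```bash
python3 -m pendant '[[[0,0.5,0],0,1],[[0,0.3,-1],0,1],[[0,0,-1],0,1],[[0,0,-1],0,1],[[0,0,0],0,1]]'
python3 look.py l4 .536 -.04 28
python3 - <<'E'
from h import *
r=env.read_camera("top")
im=cv2.imread("pics/top0.png").astype(int); m=((im[...,1]-im[...,0])>60)&(im[...,2]>120)
n,l,st,ce=cv2.connectedComponentsWithStats(m.astype(np.uint8))
for i in range(1,n):
    if st[i,4]>300: print(ce[i],st[i]); k=i
p,e=fit([(r,(l==k).astype(np.float32))],"block",[.42,.0,.5]); print(p,e)
c,s=np.cos(p[2]),np.sin(p[2])
for a in(-.022,.022):
  for b in(-.05,.05): print(np.round([p[0]+c*a-s*b,p[1]+s*a+c*b],3))
E
```

```text
clock: 12.58
tcp_pos: [0.5964, -0.0431, 0.0714]
orientation: [0.001, 0.5, 0.866, 0.0]
wrist_force: [0.2, 0.2, -0.3]
finger_gap: 0.0001
top px 38 world [0.5142 0.0233 1.0168] fence xy [-0.1631  0.0672] theta 59.3 err 0.943
top crop origin 267 134
side px 310 world [ 0.5385 -0.0387  0.4997] fence xy [-0.1376  0.0057] theta 29.7 err 0.076
side crop origin 217 143
[299.34250344 239.29298487] [283 218  34  43 727]
[0.39654595 0.01280707 2.07084555] 0.03940218687057495
[0.451 0.017]
[ 0.363 -0.03 ]
[0.43  0.056]
[0.342 0.008]
```

```bash
python3 -m pendant '[[[0.74,-0.94,0],0,1],[[0.74,-0.94,0],0,1],[[0.74,-0.94,0],0,1],[[0.74,-0.94,0],0,1],[[0.74,-0.94,0],0.2,1],[[0,0,0],0,1],[[0,0,1],0,1],[[0,0,1],0,1],[[0,0,1],0,1],[[0,0,0],0,1]]'
python3 look.py l5 .538 -.039 28
```

```text
clock: 14.08
tcp_pos: [0.4762, -0.0261, 0.0088]
orientation: [-0.001, 0.509, 0.861, -0.0]
wrist_force: [0.2, 0.1, 0.5]
finger_gap: -0.0002
top px 76 world [ 0.5348 -0.0262  0.6247] fence xy [-0.1416  0.0181] theta 36.9 err 0.889
top crop origin 266 134
side px 223 world [ 0.536  -0.0339  0.5418] fence xy [-0.1402  0.0104] theta 32.1 err 0.295
side crop origin 217 143
```

View pics/l5.png

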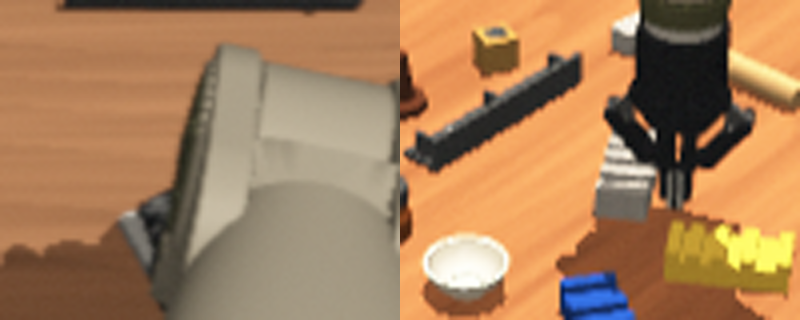

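The fingers are down on the robot side of the block's near-left end and clear of the yellow one. Now push.

```bash
python3 -m pendant '[[[0,0.5,0],0,1],[[0,0.25,0],0.5,1],[[0,0.25,0],0.5,1],[[0,0.25,0],0.5,1],[[0,0.25,0],0.5,1],[[0,0.25,0],0.5,1],[[0,0.25,0],0.5,1]]'
python3 look.py l6 .55 -.035 12
```

```text
clock: 15.15
tcp_pos: [0.5117, -0.0094, 0.0107]
orientation: [-0.002, 0.638, 0.77, -0.001]
wrist_force: [-7.3, 2.4, 7.0]
finger_gap: -0.0
top none
top crop origin 265 129
side px 166 world [ 0.5707 -0.0249  0.6509] fence xy [-0.1057  0.0201] theta 38.4 err 0.44
side crop origin 213 142
```

View pics/l6.png

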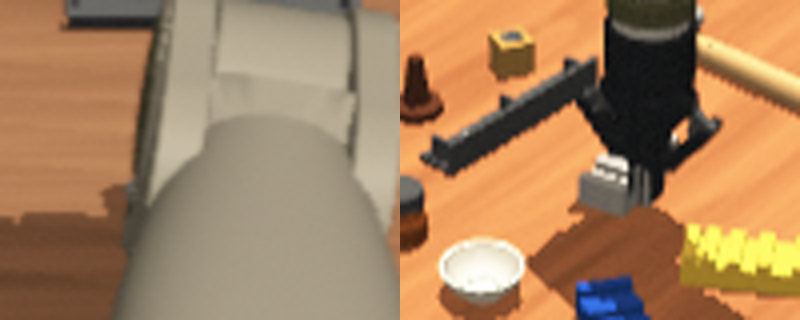

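```bash
python3 -m pendant '[[[0,0.25,0],0.5,1],[[0,0.25,0],0.5,1],[[0,-0.8,0],0,1],[[0,-0.3,-1],0,1],[[0,0,-1],0,1],[[0,0,-1],0,1],[[-1,0,0],0,1],[[-1,0,0],0,1],[[-1,0,0],0,1],[[-1,0,0],0,1],[[-1,0,0],0,1],[[-1,0,0],0,1]]'
python3 -m pendant '[[[-1,0,0],0,1],[[-1,0,0],0,1],[[-1,0,0],0,1],[[-1,0,0],0,1],[[-1,0,0],0,1]]'
python3 look.py l7 .558 -.035 6
```

```text
clock: 16.9
tcp_pos: [0.5115, -0.1318, 0.0702]
orientation: [0.0, 0.677, 0.736, -0.0]
wrist_force: [-0.0, 0.6, 0.3]
finger_gap: 0.0004
clock: 17.52
tcp_pos: [0.5198, -0.2314, 0.0703]
orientation: [0.0, 0.677, 0.736, -0.0]
wrist_force: [-0.4, -0.4, -0.7]
finger_gap: 0.0004
top px 695 world [ 0.5584 -0.0392  0.02  ] fence xy [-0.1177  0.0056] theta 2.2 err 0.069
top crop origin 264 126
side px 351 world [ 0.5601 -0.0397  0.042 ] fence xy [-0.116   0.0051] theta 3.5 err 0.085
side crop origin 211 141
```

View pics/l7.png

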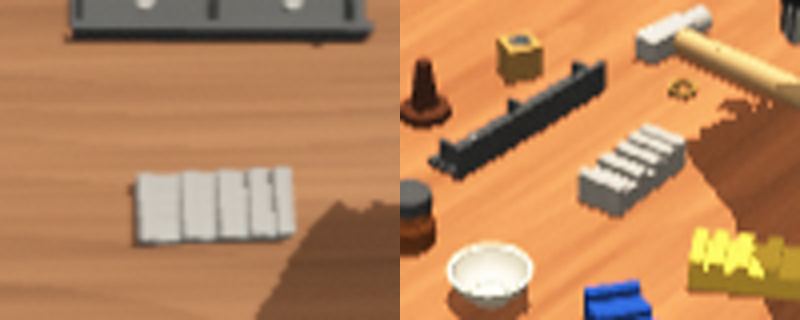

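Block at fence (-0.117, +0.006) with θ ≈ 3°, so about 95 mm of gap remains. For the straight push I'll use both fingertips side by side on the near long face, partly open and not straddling. That needs the tool turned square to the fence.

```bash
python3 -m pendant '[[[0.97,0.02,0],0,1],[[0.97,0.02,0],0,1],[[0.97,0.02,0],0,1],[[0.97,0.02,0],0,1],[[0.97,0.02,0],0,1],[[0.97,0.02,0],0,1],[[0.97,0.02,0],0,1],[[0.97,0.02,0],0,1],[[0.97,0.02,0],0,1],[[0.97,0.02,0],0,1]]'
python3 -m pendant '[[[0,0,0],-1,-0.2],[[0,0,0],-1,-0.2],[[0,0,0],-1,-0.2],[[0,0,0],-1,-0.2],[[0,0,0],-1,-0.2],[[0,0,0],-1,-0.2],[[0,0,0],-1,-0.2],[[0,0,0],-1,-0.2],[[0,0,0],-1,-0.2],[[0,0,0],-1,-0.2],[[0,0,0],-1,-0.2],[[0,0,0],-1,-0.2]]'
python3 -m pendant '[[[0,0,0],-1,-0.2],[[0,0,0],-1,-0.2],[[0,0,0],0,-0.2],[[0,0,0],0,-0.2]]'
python3 -c "
from workcell import env;import numpy as np
s=env.get_state();q=s['orientation'];print(np.degrees(2*np.arctan2(q[2],q[1])),q,s['joint_pos'],s['tcp_pos'])"
```

```text
clock: 18.98
tcp_pos: [0.5075, -0.0351, 0.0703]
orientation: [0.0, 0.677, 0.736, 0.0]
wrist_force: [0.6, -0.3, 0.0]
finger_gap: 0.0001
clock: 20.48
tcp_pos: [0.5075, -0.0358, 0.0703]
orientation: [0.0, 0.114, 0.994, -0.0]
wrist_force: [-0.3, -0.6, 1.0]
finger_gap: 0.0514
clock: 20.98
tcp_pos: [0.5076, -0.0361, 0.0703]
orientation: [0.0, 0.012, 1.0, -0.0]
wrist_force: [0.9, -1.1, 0.5]
finger_gap: 0.0513
178.6735685123303 [ 3.01448699e-05  1.15750399e-02  9.99933004e-01 -6.75322785e-05] [-2.28784662e-01  2.96443661e-01 -3.94440337e-01  8.79824349e-01
 -1.18898133e-04 -2.05634070e-01] [ 0.50756842 -0.03608957  0.07029268]
```

```bash
python3 -m pendant '[[[0,0,1],0,-0.2],[[0,0,1],0,-0.2],[[0,0,1],0,-0.2],[[0,0,0.2],0,-0.2],[[0,0,0],0,-0.2]]'
python3 look.py l8 .559 -.039 2
```

```text
clock: 21.6
tcp_pos: [0.5075, -0.0364, 0.0064]
orientation: [-0.0, 0.011, 1.0, -0.0]
wrist_force: [-0.1, -0.2, -0.0]
finger_gap: 0.0511
top px 178 world [ 0.5594 -0.0034  0.0727] fence xy [-0.1174  0.0414] theta 5.3 err 0.751
top crop origin 266 126
side px 141 world [ 0.5817 -0.0298  0.6875] fence xy [-0.0946  0.0154] theta 40.5 err 0.552
side crop origin 212 141
```

View pics/l8.png

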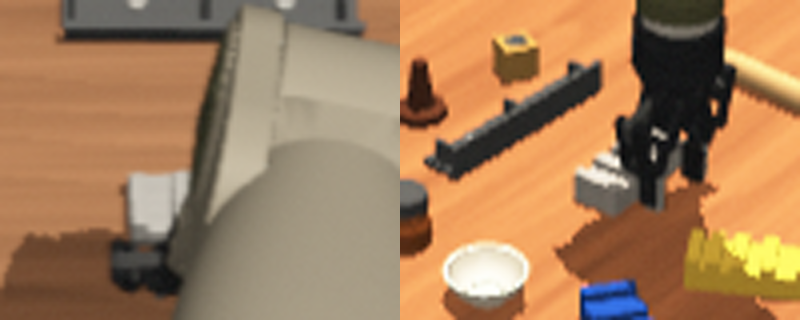

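Both fingers are in front of the near long face, robot side (right tile, (650,190) and (695,165)). Now push straight.

```bash
python3 -m pendant '[[[-0.5,0,0],0,-0.2],[[-0.4,0,0],0,-0.2],[[-0.4,0,0],0,-0.2],[[-0.4,0,0],0,-0.2],[[-0.4,0,0],0,-0.2],[[-0.4,0,0],0,-0.2],[[0,0,0],0,-0.2]]'
python3 look.py l9 .575 -.039 0
```

```text
clock: 22.68
tcp_pos: [0.5576, -0.0374, 0.0059]
orientation: [-0.0, 0.011, 1.0, -0.0]
wrist_force: [-1.3, 0.4, 0.4]
finger_gap: 0.0512
top px 82 world [ 0.6134  0.0228 -0.4106] fence xy [-0.0639  0.0686] theta -22.4 err 0.884
top crop origin 266 120
side px 172 world [ 0.5877 -0.0312 -0.0656] fence xy [-0.0886  0.0141] theta -2.7 err 0.558
side crop origin 208 139
```

View pics/l9.png

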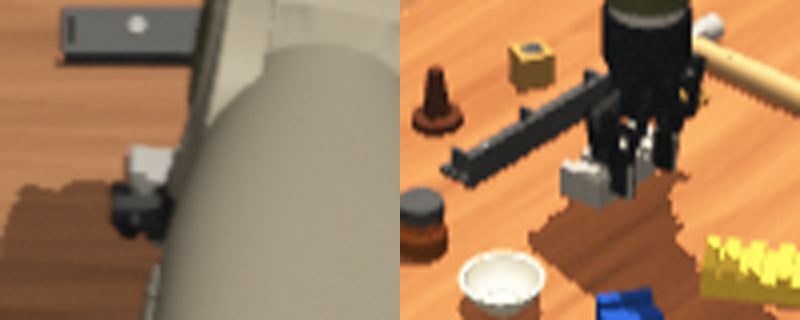

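```bash
python3 -m pendant '[[[-0.4,0,0],0,-0.2],[[-0.4,0,0],0,-0.2],[[-0.4,0,0],0,-0.2],[[-0.4,0,0],0,-0.2],[[-0.4,0,0],0,-0.2],[[0,0,0],0,-0.2]]'
python3 -m pendant '[[[0.5,0,0],0,-0.2],[[0.3,0,-1],0,-0.2],[[0,0,-1],0,-0.2],[[0,1,-1],0,-0.2],[[0,1,0],0,-0.2],[[0,1,0],0,-0.2],[[0,1,0],0,-0.2],[[0,1,0],0,-0.2],[[0,1,0],0,-0.2],[[0,1,0],0,-0.2],[[0,1,0],0,-0.2],[[0,1,0],0,-0.2]]'
python3 -m pendant '[[[0,0,0],0,-0.2]]'
python3 look.py l10 .63 -.039 0
```

```text
clock: 23.62
tcp_pos: [0.5995, -0.0386, 0.0066]
orientation: [0.001, 0.011, 1.0, -0.0]
wrist_force: [0.0, 0.4, 1.3]
finger_gap: 0.0511
clock: 25.12
tcp_pos: [0.5855, 0.1433, 0.0663]
orientation: [0.0, 0.011, 1.0, -0.0]
wrist_force: [0.6, -0.2, 0.1]
finger_gap: 0.051
clock: 25.25
tcp_pos: [0.5854, 0.1436, 0.0662]
orientation: [0.0, 0.01, 1.0, -0.0]
wrist_force: [-0.4, -0.9, -0.7]
finger_gap: 0.051
top px 718 world [ 0.6326 -0.0408 -0.0204] fence xy [-0.0435  0.0054] theta -0.1 err 0.036
top crop origin 265 100
side px 359 world [ 0.6345 -0.0401 -0.037 ] fence xy [-0.0417  0.0061] theta -1.0 err 0.09
side crop origin 196 134
```

View pics/l10.png

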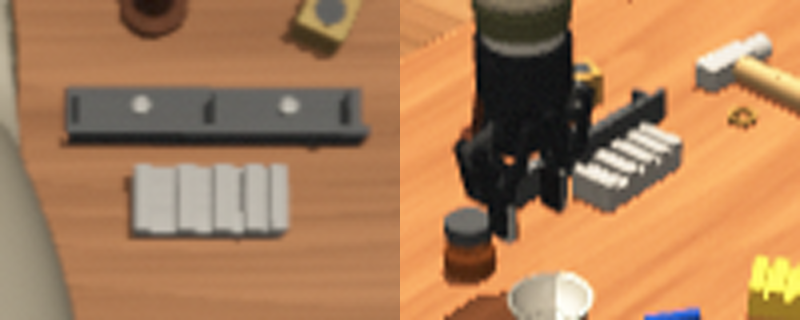

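The top picture shows the block square to the fence (θ ≈ 0, gap ≈ 21 mm, y offset +5 mm). That move took the hand over to the left side, above the dish and jar and clear of both. I'm returning to push home.

```bash
python3 -m pendant '[[[0,-1,0],0,-0.2],[[0,-1,0],0,-0.2],[[0,-1,0],0,-0.2],[[0,-1,0],0,-0.2],[[0,-1,0],0,-0.2],[[0,-1,0],0,-0.2],[[0,-1,0],0,-0.2],[[0,-1,0],0,-0.2],[[0,-1,0],0,-0.2],[[0,-0.2,0],0,-0.2],[[0,0,0],0,-0.2]]'
python3 -m pendant '[[[0.2,0,1],0,-0.2],[[0,0,1],0,-0.2],[[0,0,1],0,-0.2],[[0,0,0],0,-0.2]]'
python3 -m pendant '[[[-0.4,0,0],0,-0.2],[[-0.4,0,0],0,-0.2],[[-0.4,0,0],0,-0.2],[[-0.3,0,0],0,-0.2],[[-0.15,0,0],0,-0.2],[[0,0,0],0,-0.2]]'
```

```text
clock: 26.82
tcp_pos: [0.5814, -0.0422, 0.0662]
orientation: [-0.0, 0.011, 1.0, 0.0]
wrist_force: [-0.3, 0.6, 0.2]
finger_gap: 0.0513
clock: 27.32
tcp_pos: [0.5758, -0.0408, 0.0048]
orientation: [-0.002, 0.01, 1.0, 0.0]
wrist_force: [0.7, -0.1, 0.0]
finger_gap: 0.0515
clock: 28.08
tcp_pos: [0.6098, -0.0425, 0.0063]
orientation: [-0.001, 0.011, 1.0, 0.0]
wrist_force: [-4.7, 0.4, 3.0]
finger_gap: 0.0518
```

Pushing at about 5 N. Now small steps to contact.

```bash
python3 -m pendant '[[[-0.15,0,0],0,-0.2],[[-0.15,0,0],0,-0.2],[[-0.1,0,0],0,-0.2],[[0,0,0],0,-0.2]]'
python3 -m pendant '[[[-0.1,0,0],0,-0.2],[[0,0,0],0,-0.2]]'
python3 -m pendant '[[[-0.1,0,0],0,-0.2],[[0,0,0],0,-0.2]]'
```

```text
clock: 28.58
tcp_pos: [0.6179, -0.0427, 0.0062]
orientation: [-0.001, 0.011, 1.0, 0.0]
wrist_force: [-5.2, 1.0, 2.7]
finger_gap: 0.0511
clock: 28.82
tcp_pos: [0.6198, -0.0428, 0.0061]
orientation: [-0.001, 0.011, 1.0, 0.0]
wrist_force: [-4.6, -0.5, 2.8]
finger_gap: 0.0512
clock: 29.08
tcp_pos: [0.6198, -0.0427, 0.0061]
orientation: [-0.002, 0.011, 1.0, -0.0]
wrist_force: [-11.2, -0.5, 7.3]
finger_gap: 0.051
```

```bash
python3 -m pendant '[[[-0.1,0,0],0,-0.2],[[0,0,0],0,-0.2],[[0,0,0],0,-0.2]]'
python3 -m pendant '[[[-0.1,0,0],0,-0.2],[[0,0,0],0,-0.2],[[0,0,0],0,-0.2]]'
python3 -c "
from workcell import env
print(env.get_state()['ft_torque'])"
```

```text
clock: 29.45
tcp_pos: [0.6198, -0.0427, 0.0059]
orientation: [-0.004, 0.011, 1.0, -0.0]
wrist_force: [-15.5, -0.2, 10.4]
finger_gap: 0.0515
clock: 29.82
tcp_pos: [0.6199, -0.0427, 0.0058]
orientation: [-0.006, 0.011, 1.0, -0.0]
wrist_force: [-19.8, -0.6, 14.5]
finger_gap: 0.0514
[-0.30769365  3.7121121  -0.31934468]
```

```bash
python3 -m pendant '[[[0.3,0,0],0,-0.2],[[0.8,0,0],0,-0.2],[[0.5,0,-1],0,-0.2],[[0,0,-1],0,-0.2],[[0,0,-1],0,-0.2],[[0.5,-1,0],0,-0.2],[[0.5,-1,0],0,-0.2],[[0.5,-1,0],0,-0.2],[[0.5,-1,0],0,-0.2],[[0.5,-1,0],0,-0.2],[[0.5,-1,0],0,-0.2],[[0.5,-1,0],0,-0.2]]'
python3 -m pendant '[[[0,-1,0],0,-0.2],[[0,-1,0],0,-0.2],[[0,-1,0],0,-0.2],[[0,0,0],0,-0.2]]'
python3 look.py l11 .654 -.041 -1
python3 - <<'E'
from h import *
r=env.read_camera("top"); a=r["color"][95:175,265:365]; cv2.imwrite("pics/l11t.png",cv2.resize(a,None,fx=7.5,fy=7.5,interpolation=cv2.INTER_CUBIC))
r=env.read_camera("side"); a=r["color"][135:210,200:300]; cv2.imwrite("pics/l11s.png",cv2.resize(a,None,fx=7.5,fy=7.5,interpolation=cv2.INTER_CUBIC))
cv2.imwrite("pics/l11f.png",env.read_camera("top")["color"])
E
```

```text
clock: 31.32
tcp_pos: [0.5206, -0.1824, 0.0655]
orientation: [0.0, 0.011, 1.0, -0.0]
wrist_force: [-0.0, -0.5, 1.2]
finger_gap: 0.0511
clock: 31.82
tcp_pos: [0.5205, -0.2426, 0.0662]
orientation: [0.0, 0.012, 1.0, -0.0]
wrist_force: [-0.1, 1.2, -0.9]
finger_gap: 0.0515
top px 666 world [ 0.6541 -0.0408 -0.0213] fence xy [-0.022   0.0057] theta -0.1 err 0.084
top crop origin 266 91
side px 373 world [ 0.6552 -0.0404  0.023 ] fence xy [-0.0209  0.0062] theta 2.4 err 0.053
side crop origin 192 132
```

View pics/l11t.png

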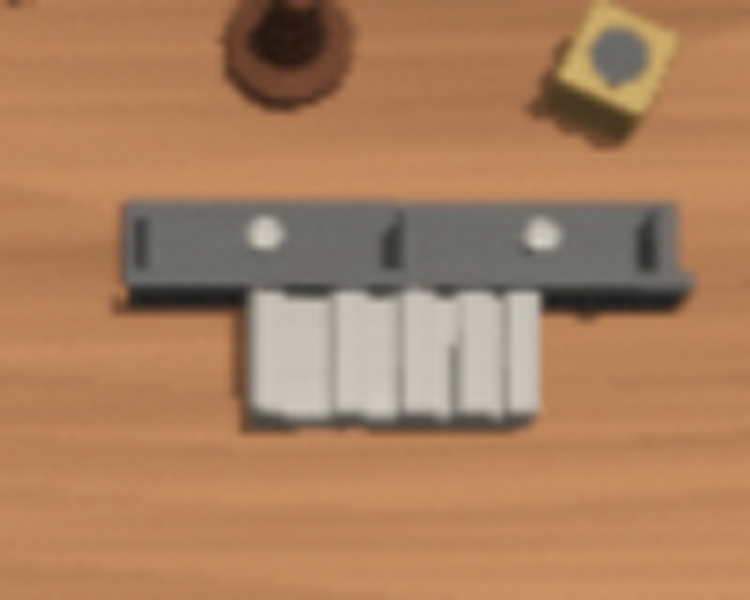

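View pics/l11s.png

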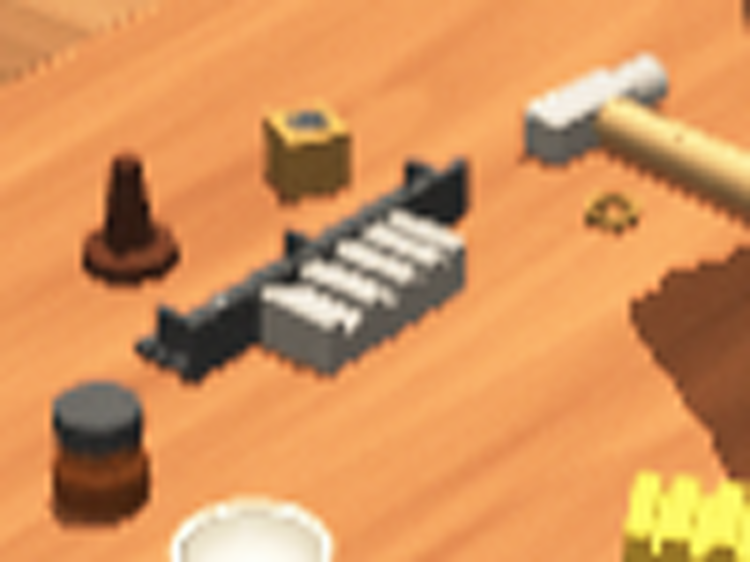

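View pics/l11f.png

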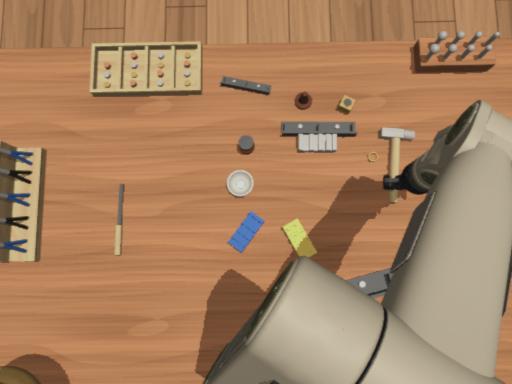

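The block lies along the fence, square and well inside its ends, and the bystanders are unchanged. To take out any sub-degree skew, I'll give one last gentle push at mid-face with shut fingers.

```bash
python3 -m pendant '[[[-0.4,1,0],0,1],[[-0.4,1,0],0,1],[[-0.4,1,0],0,1],[[-0.4,1,0],0,1],[[-0.4,1,0],0,1],[[-0.4,1,0],0,1],[[-0.4,1,0],0,1],[[-0.4,1,0],0,1],[[-0.4,1,0],0,1],[[-0.1,1,0],0,1],[[0,0,0],0,1]]'
python3 -m pendant '[[[0,0,0.9],0,1],[[0,0,0.9],0,1],[[0,0,0.9],0,1],[[0,0,0],0,1]]'
```

```text
clock: 33.55
tcp_pos: [0.5983, -0.0406, 0.0661]
orientation: [-0.0, 0.01, 1.0, 0.0]
wrist_force: [-0.0, 0.2, 0.2]
finger_gap: 0.0
clock: 34.05
tcp_pos: [0.5968, -0.0426, 0.0109]
orientation: [-0.002, 0.011, 1.0, 0.0]
wrist_force: [-0.2, -0.6, 0.0]
finger_gap: 0.0001
```

```bash
python3 -m pendant '[[[-0.4,0,0],0,1],[[-0.4,0,0],0,1],[[-0.3,0,0],0,1],[[-0.1,0,0],0,1],[[0,0,0],0,1]]'
python3 -m pendant '[[[-0.1,0,0],0,1],[[0,0,0],0,1]]'
```

```text
clock: 34.67
tcp_pos: [0.6199, -0.043, 0.0122]
orientation: [-0.003, 0.011, 1.0, -0.0]
wrist_force: [-8.2, -0.6, 5.0]
finger_gap: -0.0001
clock: 34.92
tcp_pos: [0.6199, -0.0429, 0.0121]
orientation: [-0.004, 0.011, 1.0, -0.0]
wrist_force: [-12.2, -1.6, 9.3]
finger_gap: -0.0003
```

```bash
python3 -m pendant '[[[-0.15,0,0],0,1],[[0,0,0],0,1],[[0,0,0],0,1]]'
python3 -m pendant '[[[0.4,0,0],0,1],[[0.8,0,0],0,1],[[0.5,0,-1],0,1],[[0,0,-1],0,1],[[0,0,-1],0,1],[[0.5,-1,-0.5],0,1],[[0.5,-1,0],0,1],[[0.5,-1,0],0,1],[[0.5,-1,0],0,1],[[0.5,-1,0],0,1],[[0.5,-1,0],0,1],[[0,0,0],0,1]]'
python3 -m pendant '[[[0,-1,0],0,1],[[0,-1,0],0,1],[[0,0,0],0,1]]'
python3 look.py l12 .654 -.041 -1
```

```text
clock: 35.3
tcp_pos: [0.6199, -0.0429, 0.0119]
orientation: [-0.007, 0.011, 1.0, -0.0]
wrist_force: [-19.4, -0.9, 14.4]
finger_gap: -0.0
clock: 36.8
tcp_pos: [0.53, -0.1629, 0.083]
orientation: [0.0, 0.012, 1.0, -0.0]
wrist_force: [0.3, -0.4, 0.4]
finger_gap: 0.0001
clock: 37.17
tcp_pos: [0.5304, -0.2029, 0.0823]
orientation: [0.0, 0.012, 1.0, -0.0]
wrist_force: [0.2, 0.0, 0.4]
finger_gap: -0.0
top px 726 world [ 0.6537 -0.0412 -0.0397] fence xy [-0.0224  0.0054] theta -1.2 err 0.073
top crop origin 266 91
side px 330 world [ 0.6574 -0.0424  0.0399] fence xy [-0.0187  0.0042] theta 3.4 err 0.091
side crop origin 192 132
```

View pics/l12.png

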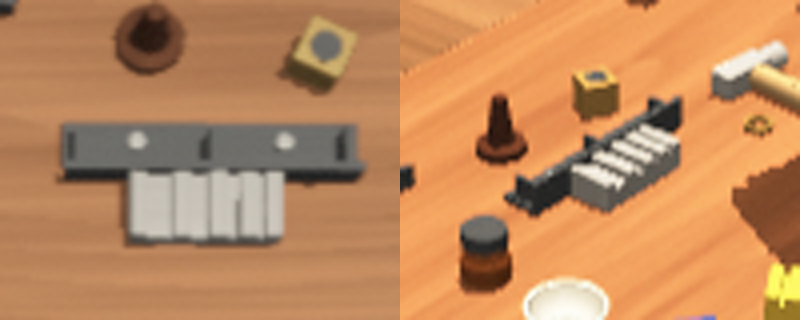

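The block lies against the fence, spanning columns 130–283 of the fence's 65–360 in the left tile. The hand is clear of everything, so I'm handing in.

```bash
python3 -c "
from workcell import env
print(env.hand_in()); print(env.get_state()['clock'])"
```

```text
the job is handed in; nothing more can be done
None
the job is handed in; nothing more can be done
```

The steel block now lies with a long side against the middle-sized fence, and the job was handed in at about 37 s of the 67 s allowed.

**What I did:** I pushed the block round at its far-left and then near-left end with shut fingers, from 64° down to about 3°. Both fingertips side by side on its near face squared it to about 0° (-1° by the side camera) with some 21 mm still to go to the fence. I then pushed it home, and finished with a gentle push of about 20 N at mid-face.

**Last checks:**
- **Lying home:** the hand stopped at the same x (0.6199 m) in the two-finger push and in the mid-face push while the force rose to about 20 N. The top-camera fit puts the block centre 22.4 mm from the fence face, against 22 mm nominal.
- **Inside the fence's ends:** the block is about 5 mm off the middle, leaving some 45 mm of fence at each end.
- **Other things:** in the pictures they look unmoved, and the hand finished clear of everything.
- **Disagreement:** the last single-camera angle fits were -1.2° (top) and +3.4° (side). The fence partly surrounds the block there, so I take this as mask error. The pictures and the matching stops suggest it lies flat, but no camera measured the last degree directly.

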